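Refit the filter cover of a table-top air cleaner with its push-and-turn stud

TASK

The new filter is already in the table-top air cleaner: put the loose filter cover back into the opening on its top, lying flat all round, then push the sprung T-handle stud in and turn it clockwise a quarter turn until it locks, so that the stud stays in and the cover is held down when you let go. The plastic is brittle, so never force it: if the stud will not go in, feel for the slot by turning it under a light push rather than pushing harder. Leave everything else on the table where it is.

Things in the scene. Friction and masses are not known exactly. Their poses are not given: they have to be found in the camera images.
- cleaner: white box-shaped air cleaner, 240 mm (its x) x 200 mm (its y) x 150 mm tall, fixed on the table on rubber feet; black touch strip on the flat top at its -x end; origin at the centre of its underside, z up. In the middle of its top is the filter opening. More than 50 N at the contact of cover or stud with it (also the stud's pin on its stop: some 0.3 N m) breaks it
- opening (a point): centre of the rectangular filter opening, in the plane of the cleaner's top, 150 mm above its underside. The opening is 145 mm along this point's x (the cleaner's x) and 95 mm along its y, square-edged; z up
- receptacle_mid (a point): middle of the steel receptacle plate on a crossbar in the opening, its top 9 mm below the cleaner's top. It has a straight slot 6.5 mm wide, open-ended. This frame is the cleaner's: the slot runs only roughly along x. The plate sits turned on its rivet by up to 28 degrees (0.5 rad) either way, differently each time, does not turn under load, and is hidden once the cover is on
- cover_mid (a point): loose white cover, 0.22 kg with stud: plate 160 (its x) x 110 (y) x 4 mm, below it a skirt 142 x 92 mm, 16 mm deep, that enters the opening with 1.5 mm play each side until the plate rests on the cleaner's top. Point: centre of the plate's upper face, 20 mm above the table at the start, 4 mm above the cleaner's top when home; z up. It fits either way round (half a turn)
- wing (a point): grip of the T-handle stud, captive in the cover's middle; the cover can be carried by it. Black bar 42 mm long (x), 10 mm thick (y), 24 mm tall, 18 to 42 mm above the plate when out. Point: on the axis, 11 mm below the bar's top, 31 mm above the plate when out. Keep fingertips 12 mm or more above the plate, or they meet it as the stud goes in. At the start turned up to 0.3 rad from the cover's x
- pin (a point): middle of the stud's cross pin, 28 mm long (x, parallel to the bar), 4 mm square, on a 5.6 mm shank under the cover, 41.5 mm below point wing. The stud turns freely (0.015 N m) and slides in 11.5 mm against a spring: 4 N to start, 0.5 N more per mm. With the cover home the pin stands 0.5 mm above the receptacle and goes in only when along its slot within about 5 degrees
- notch (a point): where the pin's middle rests when locked: on the axis, 13.5 mm below the cleaner's top. Pushed in 9.5 mm (about 9 N) the pin clears the cam faces; turn it clockwise (from above) to the fixed stop, 90 to 100 degrees from the slot; let out, it springs back 2.5 mm into the notch: locked, 7 mm further in than when out. Short of it the stud stays 9.5 mm in or springs out. Anticlockwise is blocked
- bowl_a: black plastic soup bowl, 124 mm across, 58 mm tall, origin at its foot; a bystander
- bowl_b: the other black plastic soup bowl, 124 mm across, 58 mm tall, origin at its foot; a bystander
- mixing_bowl: stainless steel mixing bowl, 210 mm across, 85 mm tall, origin at its foot; a bystander
- cup: white tea cup, 72 mm across, 75 mm tall, origin at its foot; a bystander
- spoon: wooden spoon, 160 mm long, lying; a bystander
- remote: black television remote control, 165 x 44 x 18 mm, origin at its underside; a bystander lying between the two halves of the work
- old_filter: the used grey pleated filter in its card frame, 135 x 85 x 26 mm, origin at its underside; it is to be thrown away later and does not go anywhere now; a bystander
- tissue_box: tissue box, 220 x 115 x 60 mm, origin at its underside; a bystander

How it is judged:
On the way, in this order (a step that is already met when the one before it is completed fails the run):
1. the cover lies home in the opening, flat, plate on the cleaner's top (horizontal distance between cover_mid and opening below 0.005 m and z of cover_mid in the frame of cleaner between 0.152 and 0.1555 m and angle between the x axis of cover_mid and the x axis of opening, either way round below 0.06 rad and angle between cover_mid's own z axis and vertical below 0.03 rad), for 0.1 s.
2. the stud has been pushed in, turned and has sprung back into its notch (all of step 1 and z of wing in the frame of cleaner between 0.1767 and 0.18 m and angle between the x axis of wing and the x axis of opening, either way round above 0.9 rad), for 0.2 s.
At the end, for the whole second after the job is handed in: cover home in the opening (within 5 mm, 1.5 mm in height, 0.06 rad, tilt 0.03 rad) and at rest; stud locked in its notch with nobody holding it: bar across the opening (over 0.9 rad from its long axis) and 5 to 8.3 mm further in than when out (all of step 2 and linear speed of cover below 0.01 m/s); the robot touches nothing.
It fails at once if more than 50 N between the cover (with its stud) and the cleaner (contact force between cover and cleaner above 50 N).
It fails at once if a bystander moved by more than 25 mm (distance of any of bowl_a, bowl_b, mixing_bowl, cup, spoon, remote, old_filter, tissue_box from where it was at the start of the episode above 0.025 m).
It also fails if it takes over 72 s, if anything falls off the work surface, if the arm or the gripper's body presses on something with over 40 N, if the wrist force passes 120 N, or if a joint passes its speed limit or range.

ROBOT

A 7-joint arm with a two-finger parallel gripper is mounted at the origin on the work surface. World frame = base frame: x ahead of the robot, y to its left, z up, the work surface at z = 0. Lengths are in m, angles in rad, forces in N, time in s.
With the tool pointing down it reaches from about 0.4 to 0.85 m from the base axis. Payload 4.5 kg.
Tool frame: the origin (TCP) lies between the finger pads; the fingertips stand 8 mm ahead of it and the grasp point (between the pads) lies 11 mm behind it; z points along the fingers, y is the line along which they close (so a half turn about z gives the same grasp; the last joint's range is limited). The gripper opens to 88 mm and grips with 3 to 60 N. Pads are 18 mm wide; open, the fingers measure 123 mm over their backs; the gripper's body (75 mm by 187 mm) begins 45 mm behind the grasp point.
Start: joints at [-1.157, 0.689, -0.195, 1.565, 0.157, 0.902, -0.215], TCP at [0.232, 0.58, 0.221] pointing down, gripper open.
Joint ranges: [-3.01, 3.01], [-0.46, 2.08], [-1.47, 1.51], [0.13, 2.56], [-1, 4.14], [0.04, 2.09], [-2.66, 2.66]. Speed limits (rad/s): [2.57, 2.57, 3.14, 3.14, 3.14, 3.14, 3.14].

INTERFACE

Orientations are given as a unit quaternion [x, y, z, w].
In Python, from station import bot gives the robot as it stands.
- The arm moves only by the tool apply_moves, never from a script. Its argument "plan" is a list of rows, each a list of 2 entries, a list of its own where there are three numbers: the shift along the tool's x, y, z in units of 60 mm (1.0 is 60 mm), then the turn about the tool's z in units of 6 degrees (1.0 is 6 degrees). In form: [[[dx, dy, dz], twist], ...]. A call has 1 to 12 rows; each row shifts and turns the commanded pose from where the row before left it, along the tool's axes as they then stand; what a row does not reach is not made up. A row lasts 1/8 s, in which the tool goes at most 62.5 mm and 10.7 degrees, less where a joint would pass 70% of its speed; a pose out of reach is approached as far as the arm can. A call is refused whole if a number of a shift passes 1 or a number of a turn 1, either way. A call with a gripper value outside its range is refused whole. "grip" is the finger opening in mm, from 0 to 88.1, set as the call begins (left out, the last holds). The fingers move at their own pace and stop on an object; the grip force is fixed at half the most. Time passes only in rows, so rows that do not move let the fingers close. It gives the time, the measured TCP pose, the force, the opening and the grip force at its end, in the units of the state.
- bot.sense(): the state, without advancing time (a new reading comes with each control period).
- bot.snapshot(name): name is "side" or "top" or "wrist"; returns a dict with "image" (384x512x3 uint8, red, green, blue), "fx", "fy", "cx", "cy" (pixels), "world_from_camera" (4x4, takes a point from camera to world coordinates). Camera axes: x right, y down, z forward; pixel columns grow to the right and rows downward; lengths in m; the calibration is good to about 2 mm. The wrist camera is an equidistant fisheye: a pixel r from the principal point sees the ray r / f radians off the axis. A picture is of the moment at which its call begins. There is no depth.
- bot.close_job(): hands the job in; it is judged then, once.
Trained networks look in the newest picture that a camera, given by its name, has taken for a name from the list of things; names that differ only in an ending like _2 or _b are one class to them, and where a whole thing is asked for, a point or a joint stands for the part that bears it (a point fixed in the world has none). Each returns a list of dicts, best first, with "score" (0 to 1); they miss things now and then, are a little off and sometimes report something else, mostly with a low value. They report only what shows in the picture. A call takes as long as a camera call.
- bot.look_for(camera, name): "position" ([column, row] in pixels, amid what is visible of it).
- bot.cut_out(camera, name): "pixels" (384x512 bool, what is visible of it) and "position" ([column, row] in pixels, amid what is visible of it).
- bot.place_of(camera, name): "position" ([column, row] in pixels: a listed point, or the origin of a listed thing).
The state is a dict: "clock": time; "joint_positions": joint angles; "qd": joint speeds; "tau": joint torques, N m; "ee_pos": TCP position; "tool_rot": TCP orientation; "wrist_force": force on the tool from outside, world axes, zero at the start; "torque": the same for the moment, N m; "gripper_width": finger opening in m; "gripper_force": force on a finger pad.
Only numpy, scipy, OpenCV 4.12 (cv2) and the standard library are available. Lean on these libraries where they do the work, as an engineer would, in place of code of your own. Each camera call takes 0.05 s, during which the arm holds its last target. There are 200 camera calls.

## Working session

There is one attempt and no reset: what is moved stays moved. The work goes in short steps, Python scripts to look and compute and a tool call to move; the robot and the scene stay as the last step left them, time stands still between calls to the robot, and variables do not carry over. Pictures are saved under pics/ and viewed, at most 10 in all, crops included, and the job is handed in when it is done.

Besides the shell and the picture viewer there is one more tool, called after "Request:" as name(argument=value, ...), one argument or row to a line, values as JSON. apply_moves: Moves the arm, as the interface text tells. Its arguments: {"type":"object","properties":{"plan":{"type":"array"},"grip":{"type":"number"}},"required":["plan"]}

```bash
mkdir -p pics; ls
cat > h.py <<'E'
import numpy as np, cv2
from station import bot
from scipy.spatial.transform import Rotation as R
def ray(s,px):
    u=(px[0]-s['cx'])/s['fx'];v=(px[1]-s['cy'])/s['fy']
    T=np.array(s['world_from_camera'])
    if s.get('name')=='wrist':
        r=np.hypot(u,v); d=np.array([u/r*np.sin(r),v/r*np.sin(r),np.cos(r)]) if r>1e-9 else np.array([0,0,1.])
    else: d=np.array([u,v,1.])
    d=T[:3,:3]@d
    return T[:3,3],d/np.linalg.norm(d)
def atz(s,px,z):
    o,d=ray(s,px); return o+d*(z-o[2])/d[2]
def snap(n,f=None):
    s=bot.snapshot(n); s['name']=n
    if f: cv2.imwrite('pics/'+f,s['image'][:,:,::-1])
    return s
def tri(a,b):
    (o,d),(p,e)=a,b
    A=np.stack([d,-e],1); t=np.linalg.lstsq(A,p-o,rcond=None)[0]
    x,y=o+t[0]*d,p+t[1]*e
    return (x+y)/2,np.linalg.norm(x-y)
E
cat > a.py <<'E'
from h import *
np.set_printoptions(precision=4,suppress=True)
S={n:snap(n,n+'0.png') for n in('side','top','wrist')}
cv2.imwrite('pics/st.png',cv2.resize(np.hstack([S['side']['image'],S['top']['image']])[:,:,::-1],(800,300)))
for n,z in(('opening',.15),('receptacle_mid',.141),('cover_mid',.02),('wing',.051),('cleaner',0)):
    for c in S:
        for r in bot.place_of(c,n)[:2]:
            print(n,c,round(r['score'],2),np.round(r['position'],1),atz(S[c],r['position'],z))
print(bot.sense())
E
python3 a.py
```

```text
pics
opening side 0.79 [273.5 206.1] [ 0.5225 -0.2529  0.15  ]
opening side 0.51 [219.1 170.8] [0.453  0.0578 0.15  ]
opening top 0.57 [292.3 184.6] [ 0.5321 -0.2425  0.15  ]
receptacle_mid side 0.92 [274.  209.8] [ 0.5202 -0.2609  0.141 ]
receptacle_mid side 0.74 [215.4 182. ] [ 0.4143 -0.0027  0.141 ]
receptacle_mid top 0.79 [291.1 186. ] [ 0.5275 -0.2389  0.141 ]
cover_mid side 0.67 [216.1 179.2] [0.4949 0.223  0.02  ]
wing side 0.69 [159.  174.7] [0.268  0.3202 0.051 ]
wing side 0.5 [217.8 174.3] [0.4991 0.2078 0.051 ]
wing top 0.53 [177.4 198.1] [0.4863 0.205  0.051 ]
cleaner side 0.95 [272.4 240. ] [ 0.5274 -0.2418  0.    ]
cleaner side 0.31 [274.6 175.7] [0.7595 0.1668 0.    ]
cleaner top 0.68 [286.7 192.4] [ 0.5119 -0.2357  0.    ]
{'clock': 0.9, 'joint_positions': array([-1.1572,  0.6891, -0.1946,  1.5653,  0.1573,  0.9025, -0.2151]), 'qd': array([-0.002 ,  0.0004, -0.0022,  0.0002,  0.0012,  0.001 ,  0.0006]), 'tau': array([ -0.0003, -52.7501,  -1.2673, -15.3746,  -0.052 ,  -0.0007,
         0.    ]), 'ee_pos': array([0.2317, 0.5805, 0.2212]), 'tool_rot': array([0.1887, 0.982 , 0.    , 0.    ]), 'wrist_force': array([ 0.0632,  0.1773, -0.469 ]), 'torque': array([-0.0023, -0.0295, -0.0268]), 'gripper_force': 0.0, 'gripper_width': 0.08830135161987125}
```

View pics/st.png

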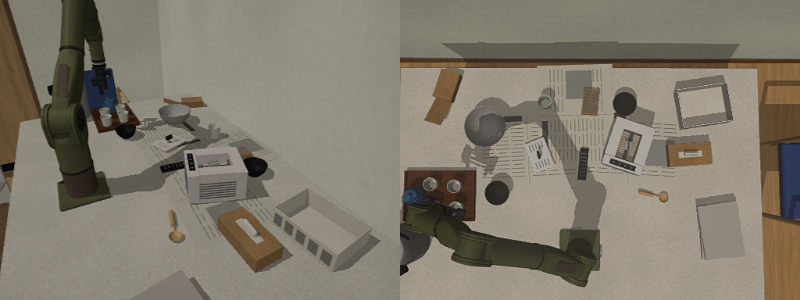

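View pics/top0.png

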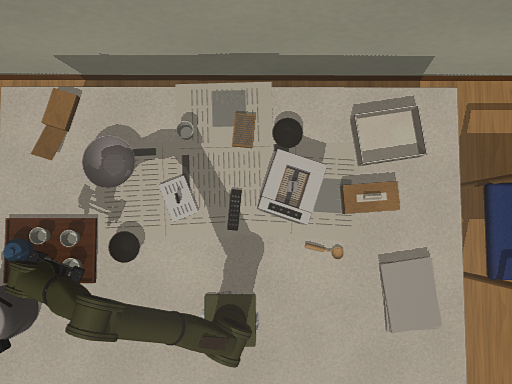

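The pictures show the cover near top-view (178,198). The cleaner is at (292,184) with its touch strip towards the robot, the remote between them at (235,210), and the arm at lower left. I'll move above the cover.

Request:
apply_moves(
  plan=[
    [[-0.79, -0.53, -0.1], 0],
    [[-0.79, -0.53, -0.1], 0],
    [[-0.79, -0.53, -0.1], 0],
    [[-0.79, -0.53, -0.1], 0],
    [[-0.79, -0.53, -0.1], 0],
    [[-0.79, -0.53, -0.1], 0],
    [[-0.79, -0.53, 0], 0],
    [[-0.79, -0.53, 0], 0],
    [[0, 0, 0], 0],
    [[0, 0, 0], 0],
  ],
  grip=60,
)

```text
clock: 2.15
ee_pos: [0.4893, 0.2042, 0.2572]
tool_rot: [0.189, 0.982, 0.0, -0.0]
wrist_force: [-0.0, 0.8, 0.1]
gripper_width: 0.0604
gripper_force: 0.0
```

```bash
cat > b.py <<'E'
from h import *
import sys
np.set_printoptions(precision=4,suppress=True)
s=snap('wrist','w1.png'); t=snap('top','t1.png')
for n,z in(('cover_mid',.02),('wing',.051),('opening',.15)):
    for c,S in(('wrist',s),('top',t)):
        for r in bot.place_of(c,n)[:2]:
            print(n,c,round(r['score'],2),np.round(r['position'],1),atz(S,r['position'],z))
def rect(c,S,n,z):
    for r in bot.cut_out(c,n)[:1]:
        m=r['pixels'].astype(np.uint8); k=max(cv2.findContours(m,0,1)[0],key=cv2.contourArea)[:,0]
        P=np.array([atz(S,p,z)[:2] for p in k]); rr=cv2.minAreaRect((P*1000).astype(np.float32))
        b=cv2.boxPoints(rr); e=max([b[1]-b[0],b[2]-b[1]],key=np.linalg.norm)
        print(n,c,round(r['score'],2),rr[0],rr[1],'long axis deg',np.degrees(np.arctan2(e[1],e[0])))
rect('wrist',s,'cover_mid',.018);rect('wrist',s,'wing',.06);rect('top',t,'cover_mid',.02);rect('top',t,'cleaner',.15)
q=bot.sense();print(q['ee_pos'],q['tool_rot'],q['clock'],np.array(s['world_from_camera']),s['fx'],s['cx'],s['cy'])
E
python3 b.py
```

```text
cover_mid wrist 0.72 [255.6 159.5] [0.4889 0.2092 0.02  ]
wing wrist 0.73 [254.4 164.5] [0.4896 0.2069 0.051 ]
opening top 0.7 [291.2 186.3] [ 0.5256 -0.2383  0.15  ]
cover_mid wrist 0.57 (488.3150329589844, 208.46438598632812) (162.39297485351562, 113.90033721923828) long axis deg 21.166412
wing wrist 0.83 (487.1361083984375, 210.32945251464844) (41.27043151855469, 12.717979431152344) long axis deg 16.369684
cover_mid top 0.54 (552.9175415039062, 195.0179443359375) (73.8611068725586, 39.57304382324219) long axis deg 59.032066
cleaner top 0.67 (439.1072082519531, -20.80864715576172) (40.69717025756836, 152.2901153564453) long axis deg -5.231704
[0.4895 0.2038 0.2571] [0.1887 0.982  0.0001 0.    ] 2.75 [[ 0.3715  0.8974  0.238   0.4284]
 [ 0.9284 -0.3594 -0.0941  0.2283]
 [ 0.0011  0.2559 -0.9667  0.421 ]
 [ 0.      0.      0.      1.    ]] 297.3186396354542 252.46202782331196 189.89461533316657
```

View pics/w1.png

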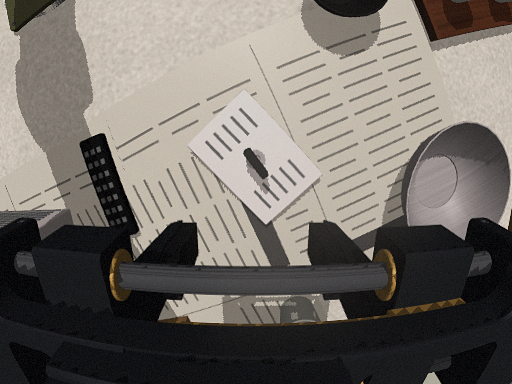

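The wrist picture shows the cover at about (255,157), the bar on it at (256,162), and the remote clear at left (105,185). Next I'll look at the opening and slot before covering them.

Request:
apply_moves(
  plan=[
    [[-0.42, -0.83, -0.1], 0],
    [[-0.42, -0.83, -0.1], 0],
    [[-0.42, -0.83, -0.1], 0],
    [[-0.42, -0.83, -0.1], 0],
    [[-0.42, -0.83, -0.1], 0],
    [[-0.42, -0.83, -0.1], 0],
    [[-0.42, -0.83, -0.1], 0],
    [[-0.42, -0.83, 0], 0],
    [[0, 0, 0], 0],
    [[0, 0, 0], 0],
  ],
)

```text
clock: 4.0
ee_pos: [0.5291, -0.2404, 0.2989]
tool_rot: [0.189, 0.982, 0.001, -0.0]
wrist_force: [0.3, 0.6, 0.7]
gripper_width: 0.0599
gripper_force: 0.0
```

```bash
cat > c.py <<'E'
from h import *
np.set_printoptions(precision=4,suppress=True)
s=snap('wrist','w2.png')
for n,z in(('opening',.15),('receptacle_mid',.141),('cleaner',0)):
    for r in bot.place_of('wrist',n)[:2]: print(n,round(r['score'],2),np.round(r['position'],1),atz(s,r['position'],z))
# rectified map of the cleaner top at z=.15 and plate z=.141: 2 px/mm
def rectify(z,x0,x1,y0,y1,k):
    X,Y=np.meshgrid(np.arange(x0,x1,k),np.arange(y0,y1,k)) # col = x, row = y
    P=np.stack([X,Y,np.full_like(X,z)],-1); T=np.array(s['world_from_camera'])
    C=(P-T[:3,3])@T[:3,:3]; r=np.hypot(C[...,0],C[...,1]); th=np.arctan2(r,C[...,2])
    u=s['cx']+s['fx']*th*C[...,0]/r; v=s['cy']+s['fy']*th*C[...,1]/r
    return cv2.remap(s['image'],u.astype(np.float32),v.astype(np.float32),cv2.INTER_CUBIC)
np.save('pics/s.npy',s,allow_pickle=True)
a=rectify(.15,.38,.68,-.37,-.10,.00075); b=rectify(.141,.485,.575,-.285,-.195,.00025)
b=cv2.resize(b,(a.shape[0],a.shape[0]))
cv2.imwrite('pics/rect.png',np.hstack([a,b])[:,:,::-1]); print(a.shape,b.shape)
q=bot.sense();print(q['ee_pos'],q['joint_positions'],q['clock'])
E
python3 c.py
```

```text
opening 0.68 [254.4 171.4] [ 0.5268 -0.2371  0.15  ]
receptacle_mid 0.79 [251.8 170.4] [ 0.5264 -0.2399  0.141 ]
(360, 401, 3) (360, 360, 3)
[ 0.5294 -0.2394  0.2992] [ 0.4885  0.5472 -0.2406  1.5969  0.1456  1.0154  1.3986] 4.2
```

View pics/rect.png

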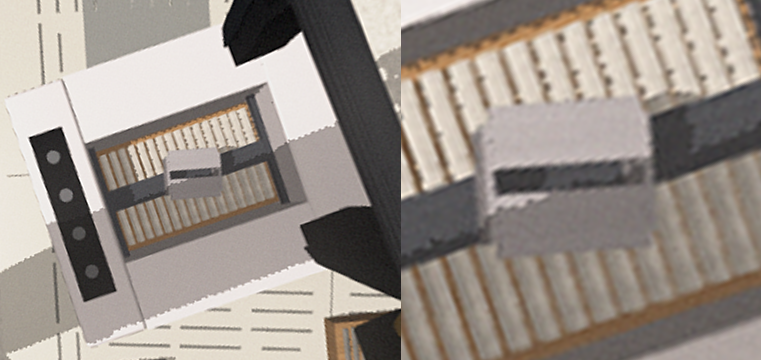

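The rectified picture shows the opening corners near (92,147), (265,84), (303,200) and (128,257), so the cleaner's yaw is about −19°. The slot runs (497,182)→(645,168), about −5° in world. I'll fit these more closely.

```bash
cat > d.py <<'E'
from h import *
import re
src=open('c.py').read()
s=np.load('pics/s.npy',allow_pickle=True).item()
exec(src[src.index('def rectify'):src.index("np.save")])
k=.0003;x0,y0=.43,-.33
a=rectify(.15,x0,x0+.195,y0,y0+.18,k)
def line(im,cx,cy,yaw,L,W,col):
    c,sn=np.cos(yaw),np.sin(yaw)
    P=np.array([[i*L/2,j*W/2] for i,j in((1,1),(1,-1),(-1,-1),(-1,1))])@np.array([[c,sn],[-sn,c]])+[cx,cy]
    cv2.polylines(im,[np.round((P-[x0,y0])/k*16).astype(int)],True,col,1,shift=4)
line(a,.527,-.238,np.radians(-19),.145,.095,(255,0,0))
cv2.imwrite('pics/z1.png',a[:,:,::-1]);print(a.shape)
# plate/slot at .141: line fits
g=cv2.cvtColor(rectify(.141,.49,.57,-.28,-.20,.0002),cv2.COLOR_RGB2GRAY)
for l in (lambda d:d[0])(cv2.createLineSegmentDetector().detect(g))[:,0]:
    n=np.hypot(l[2]-l[0],l[3]-l[1])
    if n>80: print(np.round(l),round(n),round((np.degrees(np.arctan2(l[3]-l[1],l[2]-l[0]))+90)%180-90,1))
E
python3 d.py
```

```text
(600, 651, 3)
[ 99. 185. 217. 176.] 118 -4.4
[ 67. 191.  22.  60.] 138 70.9
[399. 169. 309. 200.] 95 -19.6
[ 57. 400.  23. 301.] 105 71.2
[ 91. 381.  58. 288.] 98 69.8
[ 32. 296.  65. 400.] 109 72.2
```

View pics/z1.png

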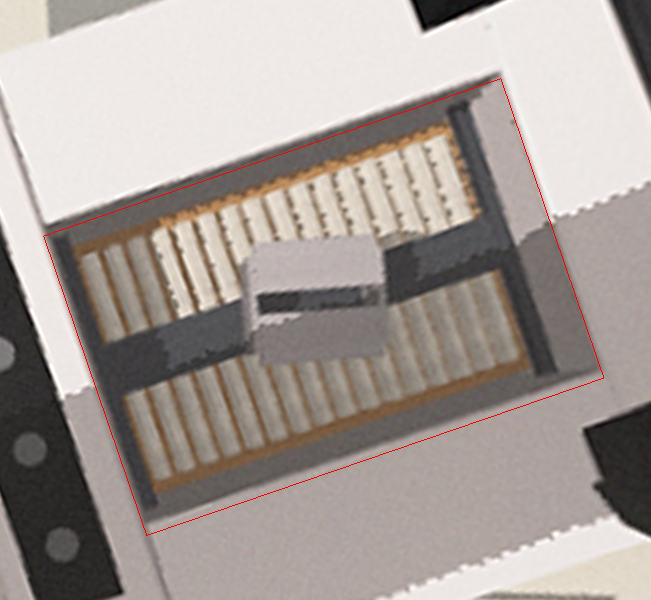

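The overlay puts the opening centre at about (0.5275, −0.2405) with yaw about −18.8°, and the slot at about −4.7° in world. Back to the cover, turning to the bar.

Request:
apply_moves(
  plan=[
    [[0.425, 0.835, 0], 0],
    [[0.425, 0.835, 0], 0],
    [[0.425, 0.835, 0], 0],
    [[0.425, 0.835, 0], 0],
    [[0.425, 0.835, 0], 0],
    [[0.425, 0.835, 0], 0],
    [[0.425, 0.835, 0.2], 0],
    [[0.425, 0.835, 0.2], 0],
  ],
)

```text
clock: 5.2
ee_pos: [0.4875, 0.2094, 0.2753]
tool_rot: [0.188, 0.982, 0.0, 0.0]
wrist_force: [1.2, -1.5, 0.0]
gripper_width: 0.0601
gripper_force: 0.0
```

Request:
apply_moves(
  plan=[
    [[0, 0, 0.3], -0.92],
    [[0, 0, 0.3], -0.92],
    [[0, 0, 0.3], -0.92],
    [[0, 0, 0.3], -0.92],
    [[0, 0, 0.3], -0.92],
    [[0, 0, 0.2], -0.9],
    [[0, 0, 0], -0.9],
    [[0, 0, 0], 0],
  ],
)

```text
clock: 6.2
ee_pos: [0.4878, 0.2075, 0.1732]
tool_rot: [-0.145, 0.989, 0.0, -0.0]
wrist_force: [-0.6, -0.1, -0.4]
gripper_width: 0.0602
gripper_force: 0.0
```

```bash
cat > e.py <<'E'
from h import *
np.set_printoptions(precision=4,suppress=True)
s=snap('wrist','w3.png')
for n,z in(('cover_mid',.02),('wing',.051)):
    for r in bot.place_of('wrist',n)[:2]: print(n,round(r['score'],2),np.round(r['position'],1),atz(s,r['position'],z))
q=bot.sense();e=q['ee_pos'];M=R.from_quat(q['tool_rot']).as_matrix()
print(e,q['clock'],'tool x deg',np.degrees(np.arctan2(M[1,0],M[0,0])),q['joint_positions'])
x0,y0,k=.40,.13,.0003
src=open('c.py').read();exec(src[src.index('def rectify'):src.index("np.save")])
a=rectify(.02,x0,x0+.18,y0,y0+.16,k);b=rectify(.062,.4485,.5285,.1685,.2485,.00015)
im=np.hstack([a,b])
cv2.imwrite('pics/z2.png',cv2.resize(im,None,fx=.7,fy=.7,interpolation=cv2.INTER_AREA)[:,:,::-1])
for nm,g,o,k in(('cover',a,(x0,y0),.0003),('wing',b,(.4485,.1685),.00015)):
    g=cv2.cvtColor(g,cv2.COLOR_RGB2GRAY)
    m=(g<70) if nm=='wing' else (g>150)
    m=cv2.morphologyEx(m.astype(np.uint8),cv2.MORPH_OPEN,np.ones((9,9)))
    c=sorted(cv2.findContours(m,0,1)[0],key=cv2.contourArea)[-2:]
    for x in c:
        r=cv2.minAreaRect(x);p=cv2.boxPoints(r);v=max(p[1]-p[0],p[2]-p[1],key=np.linalg.norm)
        print(nm,np.array(r[0])*k+o,np.array(r[1])*k,np.degrees(np.arctan2(v[1],v[0])))
E
python3 e.py
```

```text
cover_mid 0.88 [256.  174.2] [0.4875 0.2115 0.02  ]
wing 0.56 [252.6 180.4] [0.4883 0.2079 0.051 ]
[0.4882 0.2072 0.1734] 6.35 tool x deg -163.39855727193137 [-0.2401  0.6553 -0.4055  1.8947  0.3972  0.6704  0.975 ]
cover [0.5096 0.1462] [0.1184 0.0343] 3.5763342
cover [0.49   0.2099] [0.1599 0.18  ] 0.0
wing [0.5237 0.1714] [0.01   0.0042] 5.3893127
wing [0.4865 0.2082] [0.044  0.0105] 15.945395
```

View pics/z2.png

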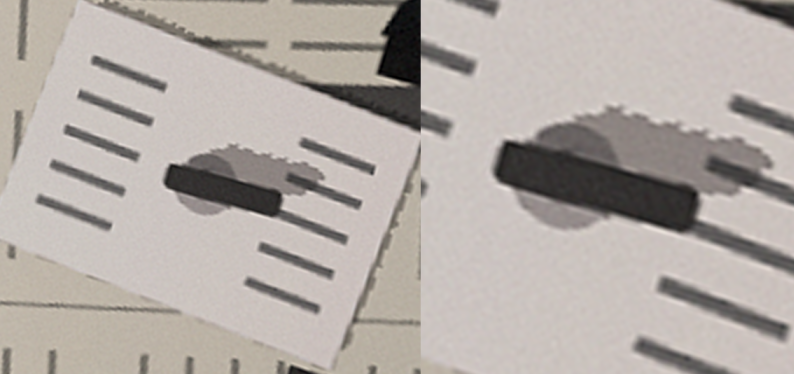

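The bar lies at about (0.4875, 0.2085) at 16°, under the tool, and the cover is at about 21°. I'll descend and grasp it.

Request:
apply_moves(
  plan=[
    [[0, 0.02, 0.5], 0],
    [[0, 0, 0.5], 0],
    [[0, 0, 0.5], 0.1],
    [[0, 0, 0.4], 0],
    [[0, 0, 0.24], 0],
    [[0, 0, 0], 0],
    [[0, 0, 0], 0],
  ],
)

```text
clock: 7.22
ee_pos: [0.4884, 0.2083, 0.0455]
tool_rot: [-0.139, 0.99, 0.0, 0.001]
wrist_force: [-0.7, -0.6, -0.3]
gripper_width: 0.06
gripper_force: 0.0
```

Request:
apply_moves(
  plan=[
    [[0, 0, 0], 0],
    [[0, 0, 0], 0],
    [[0, 0, 0], 0],
    [[0, 0, 0], 0],
    [[0, 0, 0], 0],
  ],
  grip=0,
)

```text
clock: 7.85
ee_pos: [0.4879, 0.208, 0.0447]
tool_rot: [-0.14, 0.99, 0.0, 0.0]
wrist_force: [0.2, 0.6, 0.7]
gripper_width: 0.012
gripper_force: 0.0
```

Request:
apply_moves(
  plan=[
    [[0, 0, 0], 0],
    [[0, 0, 0], 0],
    [[0, 0, -0.4], 0],
    [[0, 0, -0.75], 0],
    [[0, 0, -0.75], 0],
    [[0, 0, -0.75], 0],
    [[0, 0, -0.75], 0],
    [[0, 0, -0.2], 0],
    [[0, 0, 0], 0],
  ],
)

```text
clock: 8.98
ee_pos: [0.4879, 0.2076, 0.2607]
tool_rot: [-0.139, 0.99, -0.0, 0.0]
wrist_force: [0.5, 0.3, -1.1]
gripper_width: 0.0
gripper_force: 0.0
```

```bash
cat > f.py <<'E'
from h import *
np.set_printoptions(precision=4,suppress=True)
s=snap('wrist')
q=bot.sense();e=q['ee_pos'];M=R.from_quat(q['tool_rot']).as_matrix()
print(e,q['clock'],'tool x deg',np.degrees(np.arctan2(M[1,0],M[0,0])),q['gripper_width'],q['gripper_force'],q['wrist_force'],q['torque'],q['joint_positions'])
src=open('c.py').read();exec(src[src.index('def rectify'):src.index("np.save")])
z=e[2]-.025; k=.0003
a=rectify(z,e[0]-.11,e[0]+.11,e[1]-.1,e[1]+.1,k)
import sys
cv2.imwrite('pics/%s.png'%sys.argv[1],cv2.resize(a,None,fx=.8,fy=.8,interpolation=cv2.INTER_AREA)[:,:,::-1])
E
python3 f.py z3
```

```text
[0.4873 0.2072 0.2597] 9.025 tool x deg -163.9752342479152 0.0005247286532979088 0.0 [-0.8552 -0.2385  0.2884] [ 0.0596  0.0028 -0.041 ] [-0.189   0.5434 -0.4798  1.7933  0.3142  0.883   1.0386]
```

View pics/z3.png

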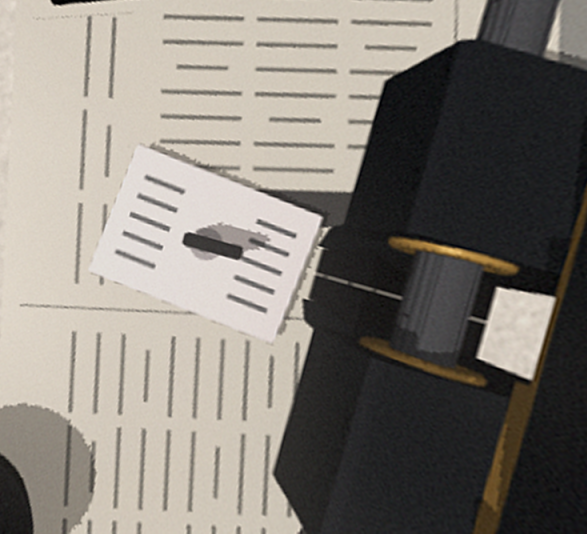

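The bar slipped out or was missed: the gripper is at 0 mm and the cover still lies on the table at picture (205,245). I'll measure where it is now.

```bash
cat > g.py <<'E'
from h import *
np.set_printoptions(precision=4,suppress=True)
s=snap('wrist');t=snap('top');d=snap('side')
for n,z in(('wing',.051),('cover_mid',.02)):
    P={}
    for c,S in(('wrist',s),('top',t),('side',d)):
        for r in bot.place_of(c,n)[:2]: 
            print(n,c,round(r['score'],2),np.round(r['position'],1),atz(S,r['position'],z)); P.setdefault(c,ray(S,r['position']))
    if 'wrist' in P:
        for c in('top','side'):
            if c in P: print('tri',c,*tri(P['wrist'],P[c]))
q=bot.sense();e=q['ee_pos'];print(e,q['clock'])
src=open('c.py').read();exec(src[src.index('def rectify'):src.index("np.save")])
for nm,z in(('wing',.062),('cover',.02)):
    k=.0002;o=(.39,.11);g=cv2.cvtColor(rectify(z,o[0],o[0]+.2,o[1],o[1]+.2,k),cv2.COLOR_RGB2GRAY)
    if nm=='wing': m=np.zeros_like(g);m[350:650,350:650]=g[350:650,350:650]<70
    else: m=(g>195).astype(np.uint8)
    m=cv2.morphologyEx(m,cv2.MORPH_OPEN,np.ones((9,9)))
    x=max(cv2.findContours(m,0,1)[0],key=cv2.contourArea)
    r=cv2.minAreaRect(x);p=cv2.boxPoints(r);v=max(p[1]-p[0],p[2]-p[1],key=np.linalg.norm)
    print(nm,np.array(r[0])*k+o,np.array(r[1])*k,np.degrees(np.arctan2(v[1],v[0])),p*k+o)
E
python3 g.py
```

```text
wing wrist 0.87 [250.9 166.4] [0.4898 0.2058 0.051 ]
wing side 0.63 [217.5 171.5] [0.5072 0.2327 0.051 ]
wing side 0.42 [220.7 157.1] [0.5734 0.3629 0.051 ]
tri side [0.4919 0.2038 0.067 ] 0.010052780261520455
cover_mid wrist 0.56 [257.6 162.4] [0.4873 0.2144 0.02  ]
cover_mid top 0.66 [179.3 197.2] [0.4915 0.2013 0.02  ]
cover_mid side 0.79 [215.  181.1] [0.4845 0.2091 0.02  ]
tri top [ 0.4986  0.2161 -0.0675] 0.009032420586046006
tri side [0.4872 0.2148 0.0166] 0.0013909707359857722
[0.4877 0.2079 0.2603] 9.475
wing [0.4865 0.2083] [0.0425 0.01  ] 14.743545 [[0.4647 0.2077]
 [0.4672 0.198 ]
 [0.5083 0.2088]
 [0.5058 0.2185]]
cover [0.49   0.2099] [0.1998 0.2   ] 0.0 [[0.39   0.11  ]
 [0.59   0.11  ]
 [0.59   0.3098]
 [0.39   0.3098]]
```

The bar is unmoved and the tool is centred over it, so the fingers probably had not gripped yet when I lifted. I'll retry slightly lower and check the grip before lifting.

Request:
apply_moves(
  plan=[
    [[0, 0, 0.6], 0.2],
    [[0, 0, 0.7], 0],
    [[0, 0, 0.7], 0],
    [[0, 0, 0.6], 0],
    [[0, 0, 0.5], 0],
    [[0, 0, 0.4], 0],
    [[0, 0, 0.13], 0],
    [[0, 0, 0], 0],
  ],
  grip=40,
)

```text
clock: 10.48
ee_pos: [0.4879, 0.2081, 0.0429]
tool_rot: [-0.129, 0.992, 0.0, -0.0]
wrist_force: [0.5, 0.3, -0.3]
gripper_width: 0.0401
gripper_force: 0.0
```

Request:
apply_moves(
  plan=[
    [[0, 0, 0], 0],
    [[0, 0, 0], 0],
    [[0, 0, 0], 0],
    [[0, 0, 0], 0],
    [[0, 0, 0], 0],
    [[0, 0, 0], 0],
  ],
  grip=0,
)

```text
clock: 11.22
ee_pos: [0.4882, 0.2084, 0.0432]
tool_rot: [-0.129, 0.992, 0.0, 0.0]
wrist_force: [0.4, -0.3, 3.8]
gripper_width: 0.0081
gripper_force: 30.0
```

Request:
apply_moves(
  plan=[
    [[0, 0, 0], 0],
    [[0, 0, -0.05], 0],
    [[0, 0, -0.1], 0],
    [[0, 0, -0.2], 0],
    [[0, 0, -0.3], 0],
    [[0, 0, 0], 0],
  ],
)

```text
clock: 11.98
ee_pos: [0.4888, 0.2083, 0.0833]
tool_rot: [-0.129, 0.992, 0.001, 0.001]
wrist_force: [0.9, 0.3, -2.2]
gripper_width: 0.0079
gripper_force: 30.0
```

The cover is held, with about 2.2 N of weight. Now I'll lift, traverse and turn.

Request:
apply_moves(
  plan=[
    [[0, 0, -0.6], 0],
    [[0, 0, -0.7], 0],
    [[0, 0, -0.7], 0],
    [[0, 0, -0.5], 0],
    [[0, 0, -0.2], 0],
    [[0.03, -0.2, 0], 0],
    [[0.07, -0.4, 0], 0],
    [[0.13, -0.75, 0], 0],
    [[0.13, -0.75, 0], 0],
    [[0.13, -0.75, 0], 0],
    [[0.13, -0.75, 0], 0],
    [[0.13, -0.75, 0], 0],
  ],
)

```text
clock: 13.48
ee_pos: [0.5097, -0.0586, 0.242]
tool_rot: [-0.129, 0.992, 0.0, -0.002]
wrist_force: [0.5, -0.7, -1.7]
gripper_width: 0.0081
gripper_force: 30.0
```

Request:
apply_moves(
  plan=[
    [[0.13, -0.75, 0], 0],
    [[0.13, -0.75, 0], 0],
    [[0.13, -0.75, 0], 0],
    [[0.08, -0.5, 0], 0],
    [[0.05, -0.31, 0], 0],
    [[0, 0, 0], 0.9],
    [[0, 0, 0], 0.9],
    [[0, 0, 0], 0.95],
    [[0, 0, 0], 0.95],
    [[0, 0, 0], 0.95],
    [[0, 0, 0], 0.95],
    [[0, 0, 0], 0.95],
  ],
)

```text
clock: 14.98
ee_pos: [0.5273, -0.2405, 0.2427]
tool_rot: [0.213, 0.977, 0.0, -0.001]
wrist_force: [-0.2, -0.5, -1.5]
gripper_width: 0.0076
gripper_force: 30.0
```

Request:
apply_moves(
  plan=[
    [[0, 0, 0], 0],
    [[0, 0, 0], 0],
  ],
)

```text
clock: 15.22
ee_pos: [0.5278, -0.2409, 0.2433]
tool_rot: [0.211, 0.978, 0.0, -0.001]
wrist_force: [-0.3, -0.6, -3.2]
gripper_width: 0.0078
gripper_force: 30.0
```

```bash
sed -i 's/z=e\[2\]-.025; k/z=e[2]-.023; k/' f.py
cat >> f.py <<'E'
np.save('pics/s4.npy',s,allow_pickle=True);print(e[:2]-[.11,.1])
for n,zz in(('cover_mid',z),):
    for r in bot.place_of('wrist',n)[:2]: print(n,round(r['score'],2),r['position'],atz(s,r['position'],zz))
E
python3 f.py z4
```

```text
[ 0.5278 -0.2411  0.2435] 15.275 tool x deg 155.63975631916188 0.007741005909485658 29.99529093503952 [ 0.4886  0.334  -3.4618] [0.0236 0.0349 0.0086] [ 0.5283  0.6109 -0.3038  1.6734  0.2218  0.8922  1.2818]
[ 0.4178 -0.3411]
```

View pics/z4.png

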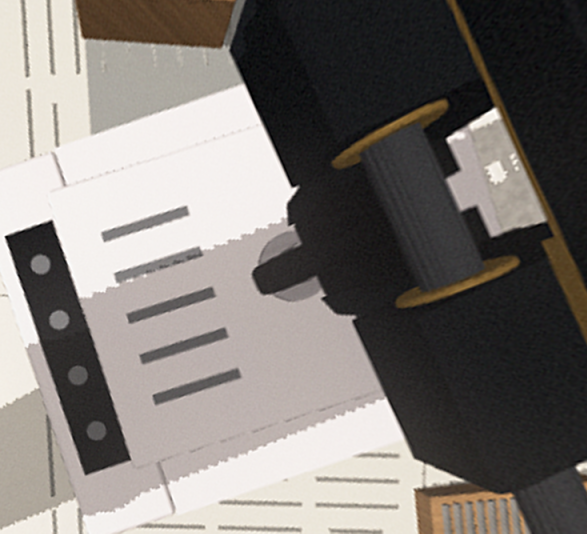

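The cover hangs over the opening at about −17.3°, with its left edge (50,190)–(133,467), so it needs about 1.2° more clockwise. Its centre is within about 1 mm of the opening. I'll lower it gently.

Request:
apply_moves(
  plan=[
    [[0, 0, 0.2], 0.2],
    [[0, 0, 0.3], 0],
    [[0, 0, 0.2], 0],
    [[0, 0, 0.07], 0],
    [[0, 0, 0.03], 0],
    [[0, 0, 0.03], 0],
    [[0, 0, 0.03], 0],
    [[0, 0, 0], 0],
  ],
)

```text
clock: 16.32
ee_pos: [0.5281, -0.2414, 0.1924]
tool_rot: [0.222, 0.975, 0.0, 0.0]
wrist_force: [1.1, 0.0, -1.5]
gripper_width: 0.0075
gripper_force: 30.0
```

Request:
apply_moves(
  plan=[
    [[0, 0, 0.02], 0],
    [[0, 0, 0.02], 0],
    [[0, 0, 0.02], 0],
    [[0, 0, 0], 0],
  ],
)

```text
clock: 16.82
ee_pos: [0.528, -0.2413, 0.1886]
tool_rot: [0.222, 0.975, 0.0, -0.0]
wrist_force: [-0.2, -0.1, -2.2]
gripper_width: 0.0076
gripper_force: 30.0
```

Request:
apply_moves(
  plan=[
    [[0, 0, 0.03], 0],
    [[0, 0, 0.03], 0],
    [[0, 0, 0.03], 0],
    [[0, 0, 0.03], 0],
    [[0, 0, 0], 0],
  ],
)

```text
clock: 17.45
ee_pos: [0.528, -0.2413, 0.1813]
tool_rot: [0.222, 0.975, 0.0, -0.0]
wrist_force: [-0.4, 0.4, -3.2]
gripper_width: 0.0074
gripper_force: 30.0
```

Request:
apply_moves(
  plan=[
    [[0, 0, 0.03], 0],
    [[0, 0, 0.03], 0],
    [[0, 0, 0.02], 0],
    [[0, 0, 0], 0],
  ],
)

```text
clock: 17.95
ee_pos: [0.5282, -0.2414, 0.1772]
tool_rot: [0.222, 0.975, -0.0, 0.0]
wrist_force: [-1.0, -0.4, 3.3]
gripper_width: 0.0079
gripper_force: 30.0
```

The cover is on its seat, with a slight upward force of 3.3 N at the expected height. Turning the bar to the slot angle (about 21° anticlockwise), then pushing lightly.

Request:
apply_moves(
  plan=[
    [[0, 0, 0], -0.9],
    [[0, 0, 0], -0.9],
    [[0, 0, 0], -0.9],
    [[0, 0, 0], -0.8],
    [[0, 0, 0.02], 0],
    [[0, 0, 0.02], 0],
    [[0, 0, 0], 0],
  ],
)

```text
clock: 18.82
ee_pos: [0.5282, -0.2414, 0.1744]
tool_rot: [0.041, 0.999, -0.0, 0.0]
wrist_force: [-1.7, 0.4, 4.7]
gripper_width: 0.0081
gripper_force: 30.0
```

Request:
apply_moves(
  plan=[
    [[0, 0, 0.02], 0],
    [[0, 0, 0.02], 0],
    [[0, 0, 0], 0],
  ],
)

```text
clock: 19.2
ee_pos: [0.5282, -0.2414, 0.1721]
tool_rot: [0.041, 0.999, -0.0, 0.0]
wrist_force: [-1.2, 0.3, 5.9]
gripper_width: 0.0082
gripper_force: 30.0
```

It's going in along the spring curve, so the pin is in the slot. I'll push on to about 10.3 mm.

Request:
apply_moves(
  plan=[
    [[0, 0, 0.03], 0],
    [[0, 0, 0.03], 0],
    [[0, 0, 0.03], 0],
    [[0, 0, 0.01], 0],
    [[0, 0, 0], 0],
  ],
)

```text
clock: 19.82
ee_pos: [0.5282, -0.2415, 0.1665]
tool_rot: [0.041, 0.999, -0.0, 0.0]
wrist_force: [-2.4, 0.7, 8.4]
gripper_width: 0.0081
gripper_force: 30.0
```

Request:
apply_moves(
  plan=[
    [[0, 0, 0.02], 0],
    [[0, 0, 0], 0],
    [[0, 0, 0], 0.5],
    [[0, 0, 0], 0.5],
    [[0, 0, 0], 0.5],
    [[0, 0, 0], 0.5],
    [[0, 0, 0], 0],
  ],
)

```text
clock: 20.7
ee_pos: [0.5283, -0.2414, 0.1657]
tool_rot: [0.145, 0.989, -0.0, 0.0]
wrist_force: [-3.2, 1.2, 11.2]
gripper_width: 0.0083
gripper_force: 30.0
```

```bash
python3 -c "
from h import *
q=bot.sense();print(q['wrist_force'],q['torque'],q['ee_pos'],q['tool_rot'],q['joint_positions'],q['clock'],q['gripper_width'])"
```

```text
[-3.23807371  1.15662913 11.15895169] [0.20386701 0.75392509 0.03069336] [ 0.52826036 -0.24143034  0.16568962] [ 1.45327605e-01  9.89383473e-01 -3.58344015e-04  3.18426363e-04] [ 0.52886301  0.71182996 -0.30868016  1.75513555  0.30620333  0.72127105
  1.33811396] 20.7 0.008300985726681467
```

The pin turned 12° with almost no torque, so it is past the slot. It is pressing slightly on the bottom, so I'll ease off 0.5 mm and turn on.

Request:
apply_moves(
  plan=[
    [[0, 0, -0.008], 0.8],
    [[0, 0, 0], 0.9],
    [[0, 0, 0], 0.9],
    [[0, 0, 0], 0.9],
    [[0, 0, 0], 0.9],
    [[0, 0, 0], 0.9],
    [[0, 0, 0], 0.9],
    [[0, 0, 0], 0.9],
    [[0, 0, 0], 0.9],
    [[0, 0, 0], 0.9],
    [[0, 0, 0], 0.9],
    [[0, 0, 0], 0.9],
  ],
)

```text
clock: 22.2
ee_pos: [0.5283, -0.2414, 0.1659]
tool_rot: [0.65, 0.76, 0.0, 0.0]
wrist_force: [-3.4, 1.7, 9.6]
gripper_width: 0.0079
gripper_force: 30.0
```

```bash
cat > q.py <<'E'
from h import *
np.set_printoptions(precision=4,suppress=True)
q=bot.sense();M=R.from_quat(q['tool_rot']).as_matrix();print(q['wrist_force'],q['torque'],q['ee_pos'],np.degrees(np.arctan2(M[1,0],M[0,0]))-180,q['joint_positions'],q['clock'],q['gripper_width'])
E
python3 q.py
```

```text
[-3.3519  1.6725  9.6445] [ 0.2093  0.6497 -0.0071] [ 0.5283 -0.2414  0.1659] -81.05220482860489 [ 0.3395  0.6994  0.0165  1.7653 -0.0167  0.6764  0.5213] 22.2 0.007859940177567398
```

Request:
apply_moves(
  plan=[
    [[0, 0, 0], 0.6],
    [[0, 0, 0], 0.6],
    [[0, 0, 0], 0.5],
    [[0, 0, 0], 0.5],
    [[0, 0, 0], 0],
  ],
)

```text
clock: 22.82
ee_pos: [0.5283, -0.2414, 0.166]
tool_rot: [0.732, 0.681, 0.0, 0.0]
wrist_force: [-3.2, 0.9, 9.4]
gripper_width: 0.0079
gripper_force: 30.0
```

```bash
python3 q.py
```

```text
[-3.1799  0.8961  9.4419] [0.2398 0.5886 0.0333] [ 0.5283 -0.2414  0.166 ] -94.0954569222835 [ 0.3006  0.7018  0.0832  1.7674 -0.0855  0.6751  0.3595] 22.825 0.007900144620387258
```

Request:
apply_moves(
  plan=[
    [[0, 0, 0], 0.3],
    [[0, 0, 0], 0.3],
    [[0, 0, 0], 0.2],
    [[0, 0, 0], 0],
  ],
)

```text
clock: 23.32
ee_pos: [0.5283, -0.2414, 0.1659]
tool_rot: [0.76, 0.65, 0.0, 0.0]
wrist_force: [-2.9, 1.2, 8.8]
gripper_width: 0.0076
gripper_force: 30.0
```

```bash
python3 q.py
```

```text
[-2.9031  1.2118  8.7674] [0.1609 0.618  0.0586] [ 0.5283 -0.2414  0.1659] -98.871119526644 [ 0.2865  0.7031  0.1074  1.7682 -0.1108  0.6753  0.3003] 23.325 0.007559884660563974
```

Request:
apply_moves(
  plan=[
    [[0, 0, 0], 0.2],
    [[0, 0, 0], 0.2],
    [[0, 0, 0], 0],
  ],
)

```text
clock: 23.7
ee_pos: [0.5283, -0.2414, 0.166]
tool_rot: [0.773, 0.634, 0.0, 0.0]
wrist_force: [-2.9, 1.3, 9.2]
gripper_width: 0.0079
gripper_force: 30.2
```

```bash
python3 q.py
```

```text
[-2.8903  1.344   9.2194] [0.1395 0.6074 0.0815] [ 0.5283 -0.2414  0.166 ] -101.2599629629947 [ 0.2795  0.7039  0.1196  1.7685 -0.1234  0.6757  0.2708] 23.7 0.007917421881876987
```

The torque is rising gently to 0.08 N m, so the pin is probably on the stop. I'll let it up to the notch level and feel.

Request:
apply_moves(
  plan=[
    [[0, 0, -0.02], 0.05],
    [[0, 0, -0.02], 0],
    [[0, 0, -0.02], 0],
    [[0, 0, -0.01], 0],
    [[0, 0, 0], 0],
  ],
)

```text
clock: 24.32
ee_pos: [0.5283, -0.2414, 0.1694]
tool_rot: [0.775, 0.632, 0.0, 0.0]
wrist_force: [-1.3, -0.0, 4.4]
gripper_width: 0.008
gripper_force: 30.2
```

```bash
python3 q.py
```

```text
[-1.3447 -0.0064  4.4298] [0.1022 0.2773 0.1387] [ 0.5283 -0.2414  0.1694] -101.55554238544423 [ 0.2783  0.6992  0.1219  1.7653 -0.1243  0.6843  0.2666] 24.325 0.008046409073616305
```

Request:
apply_moves(
  plan=[
    [[0, 0, -0.01], 0],
    [[0, 0, -0.01], 0],
    [[0, 0, 0], 0],
  ],
)

```text
clock: 24.7
ee_pos: [0.5282, -0.2414, 0.1704]
tool_rot: [0.775, 0.632, 0.0, 0.0]
wrist_force: [-0.6, -0.0, 1.8]
gripper_width: 0.0075
gripper_force: 30.2
```

```bash
python3 q.py
```

```text
[-0.5824 -0.0048  1.8374] [0.0165 0.069  0.1011] [ 0.5282 -0.2414  0.1704] -101.5565279700799 [ 0.2781  0.6978  0.1223  1.7644 -0.1241  0.6868  0.2664] 24.7 0.007503484138283226
```

The force fell to 1.8 N at a height about 6.8 mm in, much faster than the spring alone would give, so the notch is carrying the stud. I'll release, retreat and look.

Request:
apply_moves(
  plan=[
    [[0, 0, 0], 0],
    [[0, 0, 0], 0],
    [[0, 0, 0], 0],
    [[0, 0, 0], 0],
    [[0, 0, -0.2], 0],
    [[0, 0, -0.5], 0],
    [[0, 0, -0.6], 0],
    [[0, 0, -0.6], 0],
    [[0, 0, 0], 0],
    [[0, 0, 0], 0],
  ],
  grip=40,
)

```text
clock: 25.95
ee_pos: [0.5277, -0.2411, 0.2844]
tool_rot: [0.775, 0.632, -0.0, -0.0]
wrist_force: [-1.0, 0.6, -0.6]
gripper_width: 0.0401
gripper_force: 0.0
```

```bash
cat > k.py <<'E'
from h import *
np.set_printoptions(precision=4,suppress=True)
s=snap('wrist');d=snap('side')
src=open('c.py').read();exec(src[src.index('def rectify'):src.index("np.save")])
k=.0004;a=rectify(.154,.40,.66,-.36,-.12,k)
b=cv2.resize(d['image'][130:230,220:330],None,fx=5,fy=5,interpolation=cv2.INTER_CUBIC)
h=a.shape[0];b=cv2.resize(b,(h*110//100,h))
im=np.hstack([a,b]);f=min(800/im.shape[1],1);cv2.imwrite('pics/z5.png',cv2.resize(im,None,fx=f,fy=f)[:,:,::-1]);print(f,a.shape)
for n,z in(('cover_mid',.154),('wing',.178)):
    for c,S in(('wrist',s),('side',d)):
        for r in bot.place_of(c,n)[:1]: print(n,c,round(r['score'],2),r['position'],atz(S,r['position'],z))
k=.0002
g=cv2.cvtColor(rectify(.189,.48,.58,-.29,-.19,k),cv2.COLOR_RGB2GRAY)
m=cv2.morphologyEx((g<70).astype(np.uint8),cv2.MORPH_OPEN,np.ones((9,9)))
for x in sorted(cv2.findContours(m,0,1)[0],key=cv2.contourArea)[-2:]:
    r=cv2.minAreaRect(x);p=cv2.boxPoints(r);v=max(p[1]-p[0],p[2]-p[1],key=np.linalg.norm)
    print(np.array(r[0])*k+[.48,-.29],np.array(r[1])*k,np.degrees(np.arctan2(v[1],v[0])))
print(bot.sense()['ee_pos'],bot.sense()['wrist_force'])
E
python3 k.py
```

```text
0.6106870229007634 (600, 650, 3)
cover_mid wrist 0.86 [255.2, 177.3] [ 0.5304 -0.2408  0.154 ]
cover_mid side 0.69 [271.8, 201.4] [ 0.528  -0.2309  0.154 ]
wing side 0.42 [275.0, 195.2] [ 0.537  -0.2352  0.178 ]
[ 0.5672 -0.2866] [0.0068 0.0248] 0.0
[ 0.5289 -0.2367] [0.0379 0.0092] 81.09828
[ 0.5277 -0.2412  0.2838] [-0.3748 -0.5305  0.3514]
```

View pics/z5.png

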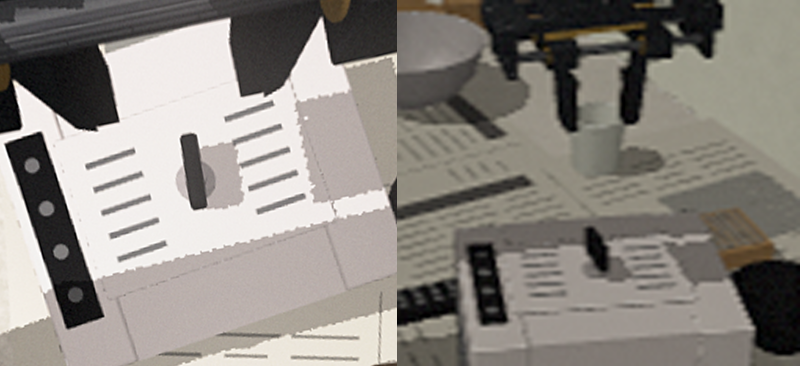

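The bar stands across the opening at (193,172) and the cover lies flat. To tell the notch (top at 189 mm) from the short position (186.5 mm), I'll lightly touch the bar's top with closed fingers.

Request:
apply_moves(
  plan=[
    [[0, 0, 0.4], 0],
    [[0, 0, 0.5], 0],
    [[0, 0, 0.3], 0],
    [[0, 0, 0.15], 0],
    [[0, 0, 0.03], 0],
    [[0, 0, 0], 0],
    [[0, 0, 0], 0],
  ],
  grip=0,
)

```text
clock: 27.12
ee_pos: [0.5285, -0.2416, 0.2025]
tool_rot: [0.775, 0.632, 0.0, 0.001]
wrist_force: [1.0, -0.1, 0.5]
gripper_width: 0.0005
gripper_force: 0.0
```

Request:
apply_moves(
  plan=[
    [[0, 0, 0.017], 0],
    [[0, 0, 0.017], 0],
    [[0, 0, 0], 0],
  ],
)

```text
clock: 27.5
ee_pos: [0.528, -0.2413, 0.1997]
tool_rot: [0.775, 0.632, -0.0, -0.0]
wrist_force: [-0.2, 0.1, 0.4]
gripper_width: 0.0005
gripper_force: 0.0
```

Request:
apply_moves(
  plan=[
    [[0, 0, 0.017], 0],
    [[0, 0, 0], 0],
  ],
)

```text
clock: 27.75
ee_pos: [0.5281, -0.2414, 0.1986]
tool_rot: [0.775, 0.632, -0.0, -0.0]
wrist_force: [0.7, 1.0, 0.2]
gripper_width: 0.0005
gripper_force: 0.0
```

Request:
apply_moves(
  plan=[
    [[0, 0, 0.012], 0],
    [[0, 0, 0], 0],
  ],
)

```text
clock: 28.0
ee_pos: [0.5281, -0.2413, 0.1979]
tool_rot: [0.775, 0.632, -0.0, -0.0]
wrist_force: [-0.3, 0.6, 0.1]
gripper_width: 0.0003
gripper_force: 0.0
```

Request:
apply_moves(
  plan=[
    [[0, 0, 0.012], 0],
    [[0, 0, 0], 0],
  ],
)

```text
clock: 28.25
ee_pos: [0.5281, -0.2413, 0.1972]
tool_rot: [0.775, 0.632, -0.0, -0.0]
wrist_force: [0.1, 0.6, -0.5]
gripper_width: 0.0003
gripper_force: 0.0
```

Request:
apply_moves(
  plan=[
    [[0, 0, 0.012], 0],
    [[0, 0, 0], 0],
  ],
)

```text
clock: 28.5
ee_pos: [0.528, -0.2413, 0.1965]
tool_rot: [0.775, 0.632, 0.0, -0.0]
wrist_force: [0.4, 0.1, -0.8]
gripper_width: 0.0006
gripper_force: 0.0
```

Request:
apply_moves(
  plan=[
    [[0, 0, 0.012], 0],
    [[0, 0, 0], 0],
  ],
)

```text
clock: 28.75
ee_pos: [0.5281, -0.2414, 0.1958]
tool_rot: [0.775, 0.632, 0.0, -0.0]
wrist_force: [0.2, 0.4, 0.6]
gripper_width: 0.0006
gripper_force: 0.0
```

Request:
apply_moves(
  plan=[
    [[0, 0, 0.012], 0],
    [[0, 0, 0], 0],
  ],
)

```text
clock: 29.0
ee_pos: [0.5281, -0.2413, 0.195]
tool_rot: [0.775, 0.632, 0.0, -0.0]
wrist_force: [0.5, 0.5, 0.2]
gripper_width: 0.0006
gripper_force: 0.0
```

Request:
apply_moves(
  plan=[
    [[0, 0, 0.012], 0],
    [[0, 0, 0], 0],
  ],
)

```text
clock: 29.25
ee_pos: [0.5281, -0.2414, 0.1943]
tool_rot: [0.775, 0.632, -0.0, -0.0]
wrist_force: [0.3, 0.5, 0.1]
gripper_width: 0.0005
gripper_force: 0.0
```

Request:
apply_moves(
  plan=[
    [[0, 0, 0.012], 0],
    [[0, 0, 0], 0],
  ],
)

```text
clock: 29.5
ee_pos: [0.5281, -0.2413, 0.1936]
tool_rot: [0.775, 0.632, 0.0, -0.0]
wrist_force: [0.1, 0.3, 0.1]
gripper_width: 0.0005
gripper_force: 0.0
```

Request:
apply_moves(
  plan=[
    [[0, 0, 0.012], 0],
    [[0, 0, 0], 0],
  ],
)

```text
clock: 29.75
ee_pos: [0.528, -0.2413, 0.1929]
tool_rot: [0.775, 0.632, -0.0, -0.0]
wrist_force: [0.5, 0.6, 0.0]
gripper_width: 0.0003
gripper_force: 0.0
```

Request:
apply_moves(
  plan=[
    [[0, 0, 0.012], 0],
    [[0, 0, 0], 0],
  ],
)

```text
clock: 30.0
ee_pos: [0.5281, -0.2413, 0.1921]
tool_rot: [0.775, 0.632, 0.0, -0.0]
wrist_force: [0.1, -0.6, -0.3]
gripper_width: 0.0006
gripper_force: 0.0
```

Request:
apply_moves(
  plan=[
    [[0, 0, 0.017], 0],
    [[0, 0, 0.017], 0],
    [[0, 0, 0], 0],
  ],
)

```text
clock: 30.38
ee_pos: [0.528, -0.2413, 0.1901]
tool_rot: [0.775, 0.632, -0.0, -0.0]
wrist_force: [0.4, 0.1, 1.3]
gripper_width: 0.0002
gripper_force: 0.0
```

Run:
```python
from h import *
s=snap('wrist');d=snap('side')
a=s['image'][90:290,150:360];b=cv2.resize(d['image'][150:240,230:330],(444,400),interpolation=cv2.INTER_CUBIC);a=cv2.resize(a,(350,400))
cv2.imwrite('pics/z6.png',np.hstack([a,b])[:,:,::-1]);print(bot.sense()['wrist_force'],bot.sense()['ee_pos'])
```

```text
[ 0.52126881 -0.06161281 -0.1841256 ] [ 0.52808682 -0.24134352  0.19015617]
```

View pics/z6.png

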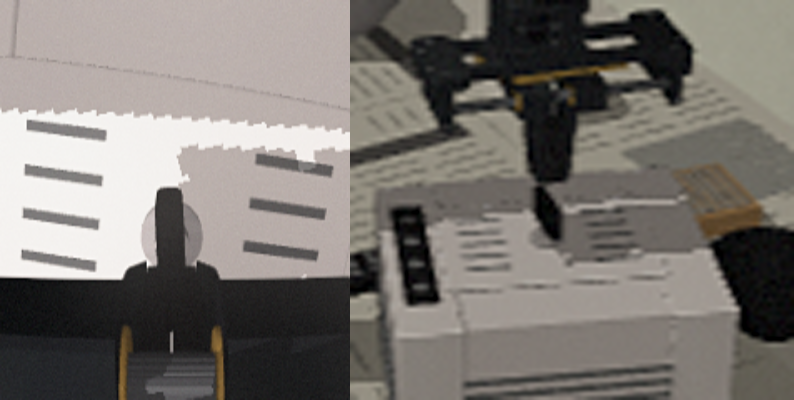

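The closed tips are just above the bar's top end, with no contact yet. I'll keep feeling downward.

Request:
apply_moves(
  plan=[
    [[0, 0, 0.017], 0],
    [[0, 0, 0], 0],
  ],
)

```text
clock: 30.72
ee_pos: [0.5281, -0.2414, 0.1891]
tool_rot: [0.775, 0.632, 0.0, -0.0]
wrist_force: [-0.2, 0.5, 0.0]
gripper_width: 0.0006
gripper_force: 0.0
```

Request:
apply_moves(
  plan=[
    [[0, 0, 0.017], 0],
    [[0, 0, 0], 0],
  ],
)

```text
clock: 30.98
ee_pos: [0.528, -0.2413, 0.188]
tool_rot: [0.775, 0.632, -0.0, -0.0]
wrist_force: [0.1, -0.6, -1.0]
gripper_width: 0.0004
gripper_force: 0.0
```

Request:
apply_moves(
  plan=[
    [[0, 0, 0.017], 0],
    [[0, 0, 0], 0],
  ],
)

```text
clock: 31.22
ee_pos: [0.5281, -0.2413, 0.187]
tool_rot: [0.775, 0.632, -0.0, -0.0]
wrist_force: [-0.2, -0.1, -0.5]
gripper_width: 0.0002
gripper_force: 0.0
```

Request:
apply_moves(
  plan=[
    [[0, 0, 0.017], 0],
    [[0, 0, 0.017], 0],
    [[0, 0, 0], 0],
  ],
)

```text
clock: 31.6
ee_pos: [0.528, -0.2413, 0.185]
tool_rot: [0.775, 0.632, -0.0, -0.0]
wrist_force: [0.5, -0.0, 0.2]
gripper_width: 0.0005
gripper_force: 0.0
```

Request:
apply_moves(
  plan=[
    [[0, 0, 0.017], 0],
    [[0, 0, 0], 0],
  ],
)

```text
clock: 31.85
ee_pos: [0.528, -0.2413, 0.184]
tool_rot: [0.775, 0.632, -0.0, -0.0]
wrist_force: [-0.4, -0.6, 0.0]
gripper_width: 0.0007
gripper_force: 0.0
```

Request:
apply_moves(
  plan=[
    [[0, 0, 0.017], 0],
    [[0, 0, 0], 0],
  ],
)

```text
clock: 32.1
ee_pos: [0.5281, -0.2413, 0.183]
tool_rot: [0.775, 0.632, 0.0, -0.0]
wrist_force: [-0.3, -0.1, -0.8]
gripper_width: 0.0003
gripper_force: 0.0
```

Request:
apply_moves(
  plan=[
    [[0, 0, 0.017], 0],
    [[0, 0, 0], 0],
  ],
)

```text
clock: 32.35
ee_pos: [0.528, -0.2413, 0.1819]
tool_rot: [0.775, 0.632, -0.0, -0.0]
wrist_force: [0.2, -0.4, -0.1]
gripper_width: 0.0006
gripper_force: 0.0
```

Request:
apply_moves(
  plan=[
    [[0, 0, 0.017], 0],
    [[0, 0, 0], 0],
  ],
)

```text
clock: 32.6
ee_pos: [0.5281, -0.2413, 0.1809]
tool_rot: [0.775, 0.632, -0.0, -0.0]
wrist_force: [0.6, 0.1, 0.0]
gripper_width: 0.0003
gripper_force: 0.0
```

Request:
apply_moves(
  plan=[
    [[0, 0, 0.017], 0],
    [[0, 0, 0], 0],
  ],
)

```text
clock: 32.85
ee_pos: [0.528, -0.2413, 0.1799]
tool_rot: [0.775, 0.632, -0.0, -0.0]
wrist_force: [-0.9, -0.6, -0.2]
gripper_width: 0.0002
gripper_force: 0.0
```

Request:
apply_moves(
  plan=[
    [[0, 0, 0.017], 0],
    [[0, 0, 0], 0],
  ],
)

```text
clock: 33.1
ee_pos: [0.528, -0.2413, 0.1789]
tool_rot: [0.775, 0.632, -0.0, -0.0]
wrist_force: [-0.3, -0.1, 0.5]
gripper_width: 0.0003
gripper_force: 0.0
```

Run:
```python
from h import *
np.set_printoptions(precision=4,suppress=True)
s=snap('wrist');q=bot.sense();print(q['ee_pos'],q['wrist_force'])
T=np.array(s['world_from_camera'])
def pj(p):
    c=(np.array(p)-T[:3,3])@T[:3,:3];r=np.hypot(c[0],c[1]);th=np.arctan2(r,c[2]);return np.round([s['cx']+s['fx']*th*c[0]/r,s['cy']+s['fy']*th*c[1]/r],1)
for r in bot.cut_out('wrist','wing')[:2]:
    ys,xs=np.nonzero(r['pixels']);print(round(r['score'],2),xs.min(),xs.max(),ys.min(),ys.max(),len(xs))
u=np.array([np.cos(np.radians(79)),np.sin(np.radians(79))])
c=np.array([.5275,-.2408])
for z in(.1865,.189,.196):
    print(z,[pj([*(c+t*u*.021),z]) for t in(-1,1)])
```

```text
[ 0.5281 -0.2414  0.1789] [-1.0777  0.3626 -0.5314]
0.9 242 263 187 222 680
0.53 93 430 53 323 33350
0.1865 [array([251.8, 262.8]), array([250.9, 194.9])]
0.189 [array([251.8, 264.8]), array([250.9, 196.1])]
0.196 [array([251.7, 270.8]), array([250.8, 199.9])]
```

Both the wrist view and touch indicate the real tips stand about 16 mm higher than I assumed, so contact is expected near TCP z 0.173. I'll continue gently.

Request:
apply_moves(
  plan=[
    [[0, 0, 0.017], 0],
    [[0, 0, 0.017], 0],
    [[0, 0, 0], 0],
  ],
)

```text
clock: 33.58
ee_pos: [0.528, -0.2413, 0.1768]
tool_rot: [0.775, 0.632, -0.0, -0.0]
wrist_force: [-0.4, -0.2, 0.1]
gripper_width: 0.0005
gripper_force: 0.0
```

Request:
apply_moves(
  plan=[
    [[0, 0, 0.017], 0],
    [[0, 0, 0], 0],
  ],
)

```text
clock: 33.83
ee_pos: [0.528, -0.2413, 0.1758]
tool_rot: [0.775, 0.632, -0.0, -0.0]
wrist_force: [-0.7, -0.9, -0.4]
gripper_width: 0.0004
gripper_force: 0.0
```

Request:
apply_moves(
  plan=[
    [[0, 0, 0.01], 0],
    [[0, 0, 0], 0],
  ],
)

```text
clock: 34.08
ee_pos: [0.5281, -0.2414, 0.1753]
tool_rot: [0.775, 0.632, 0.0, -0.0]
wrist_force: [-0.6, 0.1, 0.5]
gripper_width: 0.0004
gripper_force: 0.0
```

Request:
apply_moves(
  plan=[
    [[0, 0, 0.01], 0],
    [[0, 0, 0], 0],
  ],
)

```text
clock: 34.33
ee_pos: [0.5281, -0.2414, 0.1747]
tool_rot: [0.775, 0.632, -0.0, -0.0]
wrist_force: [-0.4, 0.0, -0.3]
gripper_width: 0.0006
gripper_force: 0.0
```

Request:
apply_moves(
  plan=[
    [[0, 0, 0.01], 0],
    [[0, 0, 0], 0],
  ],
)

```text
clock: 34.58
ee_pos: [0.5281, -0.2414, 0.1741]
tool_rot: [0.775, 0.632, 0.0, -0.0]
wrist_force: [0.6, 0.3, -0.4]
gripper_width: 0.0003
gripper_force: 0.0
```

Request:
apply_moves(
  plan=[
    [[0, 0, 0.01], 0],
    [[0, 0, 0], 0],
  ],
)

```text
clock: 34.83
ee_pos: [0.5281, -0.2413, 0.1734]
tool_rot: [0.775, 0.632, 0.0, -0.0]
wrist_force: [-0.3, 0.2, 0.7]
gripper_width: 0.0004
gripper_force: 0.0
```

Request:
apply_moves(
  plan=[
    [[0, 0, 0.01], 0],
    [[0, 0, 0], 0],
  ],
)

```text
clock: 35.08
ee_pos: [0.5281, -0.2413, 0.1729]
tool_rot: [0.775, 0.632, 0.0, -0.0]
wrist_force: [1.0, -0.4, 0.4]
gripper_width: 0.0005
gripper_force: 0.0
```

Request:
apply_moves(
  plan=[
    [[0, 0, 0.01], 0],
    [[0, 0, 0], 0],
  ],
)

```text
clock: 35.33
ee_pos: [0.528, -0.2413, 0.1722]
tool_rot: [0.775, 0.632, -0.0, -0.0]
wrist_force: [-1.5, -0.4, 0.5]
gripper_width: 0.0004
gripper_force: 0.0
```

Request:
apply_moves(
  plan=[
    [[0, 0, 0.01], 0],
    [[0, 0, 0], 0],
  ],
)

```text
clock: 35.58
ee_pos: [0.5282, -0.2414, 0.172]
tool_rot: [0.775, 0.632, 0.0, 0.0]
wrist_force: [-0.8, 1.0, 3.6]
gripper_width: 0.0004
gripper_force: 1.4
```

Request:
apply_moves(
  plan=[
    [[0, 0, 0.01], 0],
    [[0, 0, 0], 0],
  ],
)

```text
clock: 35.83
ee_pos: [0.5282, -0.2414, 0.1719]
tool_rot: [0.775, 0.632, 0.0, 0.0]
wrist_force: [-1.8, 0.7, 7.3]
gripper_width: 0.0003
gripper_force: 3.6
```

Request:
apply_moves(
  plan=[
    [[0, 0, 0.01], 0],
    [[0, 0, 0], 0],
  ],
)

```text
clock: 36.08
ee_pos: [0.5282, -0.2414, 0.1714]
tool_rot: [0.775, 0.632, 0.0, 0.0]
wrist_force: [-1.9, 1.5, 8.1]
gripper_width: 0.0002
gripper_force: 4.1
```

The contact stayed rigid to about 7.5 N and then yielded. That matches the preload 7 mm in (7.5 N), not the short position (8.75 N), and the no-load grip height agrees, so the stud is locked. I'll retreat and hand in.

Request:
apply_moves(
  plan=[
    [[0, 0, -0.03], 0],
    [[0, 0, -0.3], 0],
    [[0, 0, -0.8], 0],
    [[0, 0, -0.8], 0],
    [[0, 0, 0], 0],
    [[0, 0, 0], 0],
    [[0, 0, 0], 0],
  ],
)

```text
clock: 36.95
ee_pos: [0.5272, -0.2409, 0.2847]
tool_rot: [0.775, 0.632, -0.001, -0.001]
wrist_force: [0.5, -0.1, -0.1]
gripper_width: 0.0002
gripper_force: 0.0
```

```bash
python3 -c "
from station import bot
print(bot.sense()['wrist_force'],bot.sense()['ee_pos'],bot.close_job())"
```

```text
the job is handed in; nothing more can be done
[ 0.50831756 -0.07571916 -0.11079659] [ 0.52720285 -0.24085005  0.2847039 ] None
```

I put the cover back flat in the opening, pushed the stud in, turned it clockwise to its stop and let it spring back, then handed the job in at about 37 s; the hand-in gave no verdict, but touch and force readings indicate it is locked.

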